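# Clamp a wax bar in the ratchet press

## Task

Carry the tray with the green wax bar to the ratchet press, set it down on the table with its leading end just between the guide rails, and let go; then take it by the black grip at its tail and push it fully home against the end stop. After that swing the red-gripped lever all the way back anticlockwise (seen from above), where it freewheels and the screw stays still, and wind clockwise, where it grips, in as many strokes as needed until the sprung pad presses on the bar with roughly half of its 12 mm spring travel used, never bottomed. Keep the bar in its pocket and leave the other objects alone.

Things in the scene. Friction and masses are not known exactly. Their poses are not given: they have to be found in the camera images.
- tray: loose aluminium tray, 56 mm wide (y), walls 28 mm high, about 0.45 kg. Origin: underside, below the centre of the bar's pocket; +x points to the leading end at x=+80 mm; the tail wall is at x=-84 mm and a flat tongue 24 mm wide and 6 mm thick runs on to x=-112 mm. Centre of mass about x=-20 mm. It can be straddled from above and gripped across its width (56 mm), anywhere from x=-60 to +60 mm.
- tray_grip (a point): grasp point on the black upright grip on the tongue behind the tail of the tray: 20 mm (tray x) by 22 mm (tray y) block, at tray x=-101 mm, 46 mm above the tray's underside; the block reaches from 6 to 63 mm above the underside, 6 mm clear of the tail wall.
- bar: green wax bar, 76 x 37 x 14 mm, loose in the tray's pocket (about 4 mm play lengthways), top face 20 mm above the tray's underside; origin at the centre of its underside, its own y axis lies along the tray's length.
- press: blue ratchet press, fixed to the table. Origin: on the table below the screw axis. The tray slides in along +x on the bare table between two steel rails 60 mm apart and 26 mm high, from the mouth at x=-88 mm (flared out to x=-108 mm, about 95 mm wide over all there) to the end stop at x=+80 mm. With the tray fully home, its axes and origin coincide with the press's.
- press_mouth (a point): middle of the mouth between the rails, at press x=-88 mm, 13 mm above the table. Farther in, two uprights and a bridge (62 mm long in press x, 114 mm wide in y, under side 107 mm and top 135 mm above the table) stand over the press origin; its feet reach to y = +-86 mm.
- lever (a joint): angle of the ratchet lever (rad), -0.7 to 0.7 between stops; 0 points to press +y, positive is clockwise from above, about the vertical screw axis through the press origin. Clockwise it grips the screw; anticlockwise it clicks loosely over 16 saw teeth 0.393 rad apart, so up to 0.4 rad at the start of a clockwise stroke is idle. It stays where it is left; it starts at 0.35 to 0.69.
- lever_grip (a point): grasp point on the lever's red upright round grip, 22 mm diameter, 110 mm from the screw axis, 203 mm above the table; the grip stands from 171 to 221 mm, the lever's arm top is at 165 mm. It takes about 4 to 6 N here to drive the screw and 1 to 2 N to swing the lever back.
- screw (a joint): angle of the screw with the ratchet wheel (rad), grows as it is driven clockwise and lowers the ram 10 mm a radian; it stays where it is left and cannot be turned back by the lever. Starts at 0 to 0.4. The pad meets the bar at about 1.6. A small red dot on top of the steel toothed wheel, 21 mm from the axis, points to press +y at 0 and turns with it.
- pad (a joint): how far the sprung rubber pad (34 mm round, on a yellow rod under the ram, 15 mm of the rod showing at rest) is pushed up against its spring: 0 hanging free, 0.012 m bottomed, 1.2 N a mm. After the pad meets the bar it grows 10 mm for each radian of the screw.
- tape: roll of masking tape, 104 mm across, 25 mm high, a bystander; origin at the centre of its underside.
- cork_block: cork sanding block, 64 x 100 x 28 mm, a bystander; origin at the centre of its underside.
- tin: red tin with a lid, 88 x 116 x 33 mm, a bystander; origin at the centre of its underside.
- ram: dark steel ram, 38 mm round, on the brass screw under the bridge; it carries the sprung pad and goes straight down. Origin: centre of its underside, 60 mm above the table at screw angle 0; the hanging pad's face lies 24 mm below.

How it is judged:
On the way, in this order (a step that is already met when the one before it is completed fails the run):
1. the tray rests on the table with its leading end between the rails (from 4 mm short of the mouth, in the flare, to 60 mm past it), lined up, and is let go (x of tray in the frame of press between -0.172 and -0.108 m and y of tray in the frame of press between -0.012 and 0.012 m and angle between the x axis of tray and the x axis of press, either way round below 0.1 rad and height (world z) of tray below 0.004 m and contact force between the fingers and tray below 0.1 N), for 0.2 s.
2. the tray is home against the end stop (within 5 mm), with the screw not yet wound (x of tray in the frame of press above -0.005 m and y of tray in the frame of press between -0.004 and 0.004 m and value of joint screw below 0.55 rad), for 0.2 s.
3. the lever is swung back to near its anticlockwise stop (below -0.5 rad) and the screw has not turned with it (still below 0.55 rad) (value of joint lever below -0.5 rad and value of joint screw below 0.55 rad), for 0.05 s.
At the end, for the whole second after the job is handed in: the tray lies flat and at rest within 6 mm of home against the end stop, the bar in its pocket, and the pad presses on the bar (over 1.5 N) with its spring squeezed by 2 to 10.5 mm (x of tray in the frame of press above -0.006 m and value of joint pad between 0.002 and 0.0105 m and contact force between ram and bar above 1.5 N and horizontal distance between bar and tray below 0.012 m and angle between tray's own z axis and vertical below 0.05 rad and linear speed of tray below 0.02 m/s); the robot touches nothing.
It fails at once if the pad's spring is bottomed (over 11.5 mm) (value of joint pad above 0.0115 m).
It fails at once if the bar leaves the tray's pocket (distance between bar and tray above 0.025 m).
It fails at once if the tray is tipped by more than 0.4 rad (angle between tray's own z axis and vertical above 0.4 rad).
It fails at once if a bystander is moved by more than 30 mm (distance of any of tape, cork_block, tin from where it was at the start of the episode above 0.03 m).
It also fails if it takes over 72 s, if anything falls off the work surface, if the arm or the gripper's body presses on something with over 40 N, if the wrist force passes 120 N, or if a joint passes its speed limit or range.

## Robot

A 6-joint arm with a two-finger parallel gripper is mounted at the origin on the work surface; the furniture and walls round the work are solid. World frame = base frame: x ahead of the robot, y to its left, z up, the work surface at z = 0. Lengths are in m, angles in rad, forces in N, time in s.
With the tool pointing down it reaches from about 0.3 to 0.775 m from the base axis. Payload 14.6 kg.
Tool frame: the origin (TCP) lies midway between the tips of the shut fingers; the grasp point (between the pads) lies 19 mm behind it (ctrl.pinch_z is the distance from the TCP to the grasp point, in m); z points along the fingers, y is the line along which they close (so a half turn about z gives the same grasp; the last joint's range is limited). The gripper opens to 94 mm and grips with 3 to 60 N. Pads are 16 mm wide; open, the fingers measure 119 mm over their backs; the gripper's body (75 mm by 177 mm) begins 78 mm behind the grasp point.
Start: joints at [-1.278, 0.3, 1.521, -0, 1.321, -0.067], TCP at [0.194, -0.515, 0.205] pointing down, gripper open.
Joint ranges: [-3.03, 3.03], [-0.79, 2.21], [0.23, 2.52], [-1.04, 4.18], [0, 3.07], [-2.55, 2.55]. Speed limits (rad/s): [2.22, 2.22, 2.57, 3.14, 3.14, 3.14].

## Interface

Orientations are given as [roll, pitch, yaw] about the fixed x, y, z axes, in that order (R = Rz(yaw) Ry(pitch) Rx(roll)).
In Python, from station import ctrl gives the robot as it stands.
- The arm moves only by the tool jog_arm, never from a script. Its argument "motion" is a list of rows, each a list of 7 numbers: the shift along the tool's x, y, z in m, then the turn, a rotation vector about the tool's x, y, z in rad, then the opening, from -1 (shut) to 1 (fully open). In form: [[tx, ty, tz, rx, ry, rz, gripper], ...]. A call has 1 to 5 rows; each row shifts and turns the commanded pose from where the row before left it, along the tool's axes as they then stand; what a row does not reach is not made up. A row lasts 1/10 s, in which the tool goes at most 50 mm and 8.59 degrees, less where a joint would pass 70% of its speed; a pose out of reach is approached as far as the arm can. A call is refused whole if a number of a shift passes 0.05 or a number of a turn 0.15, either way. A call with a gripper value outside its range is refused whole. The fingers move at their own pace and stop on an object; "squeeze" is the grip in N (left out, the last holds). Time passes only in rows, so rows that do not move let the fingers close. It gives the time, the measured TCP pose, the force, the opening and the grip force at its end, in the units of the state.
- ctrl.get_obs(): the state, without advancing time (a new reading comes with each control period).
- ctrl.camera(name): name is "side" or "top"; returns the picture (384x512x3 uint8, red, green, blue); there is no depth.
- ctrl.camera_model(name): a dict with "intrinsics" (3x3 intrinsics, pixels), "rvec" (rotation vector, rad) and "tvec" (3), from world to camera coordinates, as OpenCV has them. Camera axes: x right, y down, z forward; pixel columns grow to the right and rows downward; lengths in m; the calibration is good to about 2 mm. A picture is of the moment at which its call begins. camera_model takes no time and is no camera call.
- ctrl.hand_in(): hands the job in; it is judged then, once.
The state is a dict: "time_s": time; "qpos": joint angles; "joint_vel": joint speeds; "tau": joint torques, N m; "ee_pos": TCP position; "eef_rot": TCP orientation; "force": force on the tool from outside, world axes, zero at the start; "moment": the same for the moment, N m; "grip_width": finger opening in m; "grip_force": force on a finger pad.
Only numpy, scipy, OpenCV 4.12 (cv2) and the standard library are available. Lean on these libraries where they do the work, as an engineer would, in place of code of your own. Each camera call takes 0.05 s, during which the arm holds its last target. There are 200 camera calls.

## Working session

There is one attempt and no reset: what is moved stays moved. The work goes in short steps, Python scripts to look and compute and a tool call to move; the robot and the scene stay as the last step left them, time stands still between calls to the robot, and variables do not carry over. Pictures are saved under pics/ and viewed, at most 10 in all, crops included, and the job is handed in when it is done.

Besides the shell and the picture viewer there is one more tool, called after "Emit:" as name(argument=value, ...), one argument or row to a line, values as JSON. jog_arm: Moves the arm, as the interface text tells. Its arguments: {"type":"object","properties":{"motion":{"type":"array"},"squeeze":{"type":"number"}},"required":["motion"]}

```bash
mkdir -p pics; ls; python3 - <<'E'
from station import ctrl
import cv2
o=ctrl.get_obs(); print({k:o[k] for k in('time_s','ee_pos','eef_rot','grip_width')}, ctrl.pinch_z)
for n in('top','side'):
    m=ctrl.camera_model(n); print(n,m)
    cv2.imwrite(f'pics/{n}0.png',cv2.resize(ctrl.camera(n)[...,::-1],(800,600),interpolation=cv2.INTER_CUBIC))
E
```

```text
pics
{'time_s': 0.0, 'ee_pos': array([ 0.19357052, -0.51453164,  0.20489503]), 'eef_rot': array([-3.14044925e+00, -7.08279729e-05,  3.59786267e-01]), 'grip_width': 0.09395557850861239} 0.0188
top {'intrinsics': array([[366.02440922,   0.        , 253.47870452],
       [  0.        , 366.02440922, 188.27362097],
       [  0.        ,   0.        ,   1.        ]]), 'rvec': array([ 2.14801439, -2.10839031,  0.18700725]), 'tvec': array([-0.01738768,  0.59460928,  1.12162455])}
side {'intrinsics': array([[409.90039169,   0.        , 261.16826097],
       [  0.        , 409.90039169, 188.65841991],
       [  0.        ,   0.        ,   1.        ]]), 'rvec': array([ 2.09935113, -0.16534572,  0.07224259]), 'tvec': array([-0.55536761,  0.15791677,  1.48014092])}
```

View pics/top0.png

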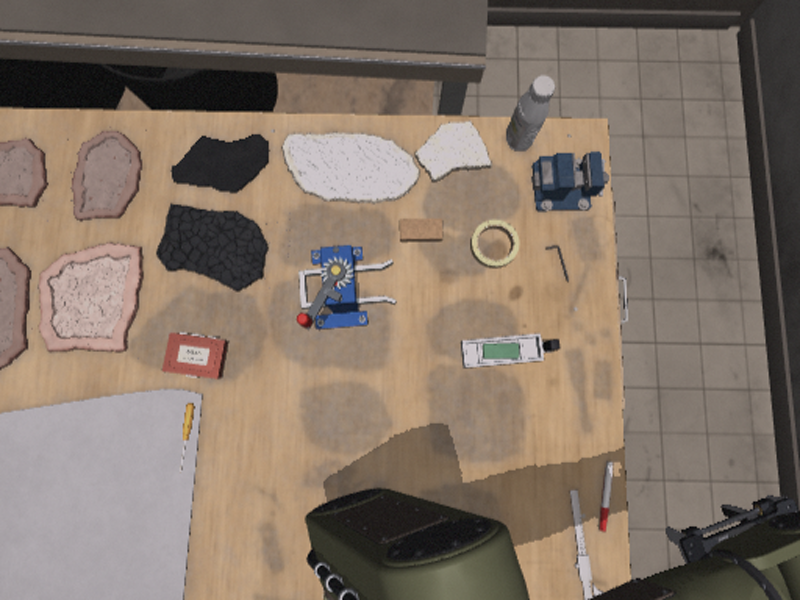

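View pics/side0.png

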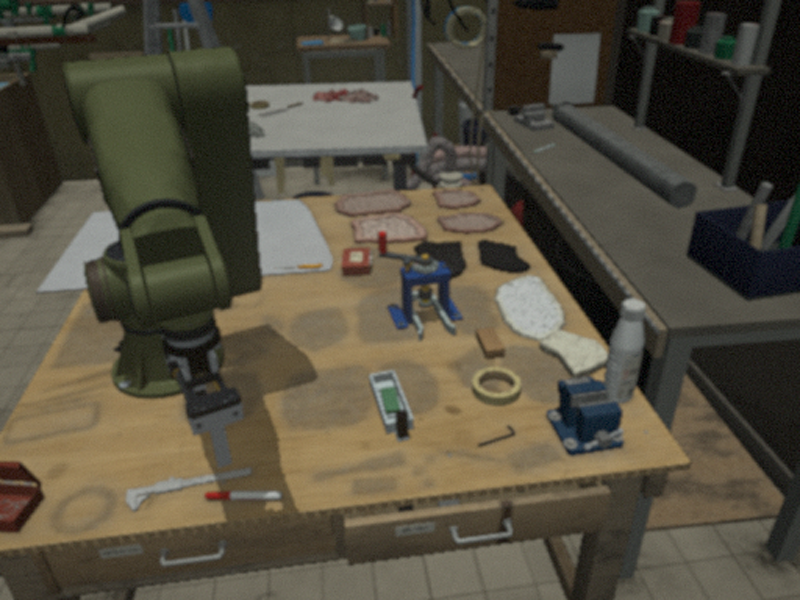

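The top view shows the tray at about (502,350) with its black grip at (551,346). The press is at (337,287) with its mouth to the right, and the lever's red grip is at (304,320). I'll enlarge it for measuring.

```bash
cat > h.py <<'E'
import numpy as np, cv2
from station import ctrl
def cam(n):
    m=ctrl.camera_model(n); R=cv2.Rodrigues(m['rvec'])[0]; return m['intrinsics'],R,m['tvec']
def ray(n,uv,z):
    K,R,t=cam(n); d=R.T@np.linalg.solve(K,[uv[0],uv[1],1]); c=-R.T@t
    return c+d*(z-c[2])/d[2]
def proj(n,p):
    m=ctrl.camera_model(n); return cv2.projectPoints(np.float64(p).reshape(-1,3),m['rvec'],m['tvec'],m['intrinsics'],None)[0].reshape(-1,2)
def crop(n,name,x0,y0,w,h,s):
    im=ctrl.camera(n)[y0:y0+h,x0:x0+w,::-1]
    cv2.imwrite('pics/'+name,cv2.resize(im,None,fx=s,fy=s,interpolation=cv2.INTER_CUBIC))
E
python3 - <<'E'
from h import *
crop('top','c1.png',180,145,190,105,4)
E
```

```text
(no output)
```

View pics/c1.png

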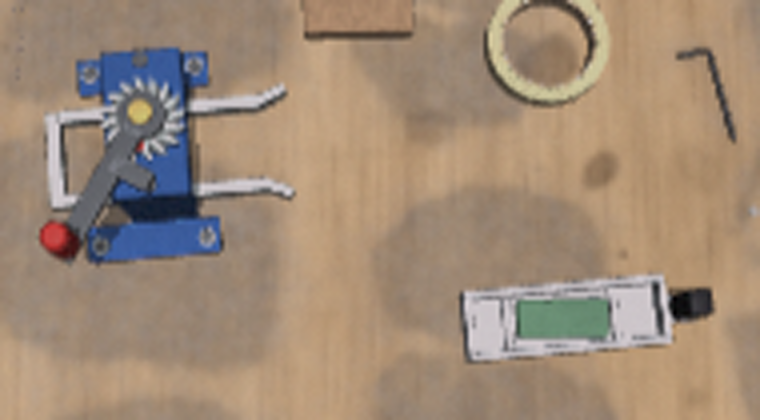

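The crop shows the bridge top corners at (102,53), (180,48) and (189,195), and the rails at about (195,104)-(258,99) and (195,189)-(268,184). The tray's top corners are (464,293), (664,277), (672,341) and (470,361).

```bash
cat >> h.py <<'E'
def fit(pix,pts,g):
    "planar pose (x,y,yaw) from top-view pixels of model points"
    from scipy.optimize import least_squares
    pix=np.float64(pix); pts=np.float64(pts)
    r=least_squares(lambda q:(proj('top',place(q,pts))-pix).ravel(),g); return r.x, r.fun.reshape(-1,2)
def place(q,p):
    p=np.atleast_2d(np.float64(p)); c,s=np.cos(q[2]),np.sin(q[2]); return np.c_[q[0]+c*p[:,0]-s*p[:,1],q[1]+s*p[:,0]+c*p[:,1],p[:,2]]
E
python3 - <<'E'
from h import *
K,R,t=cam('top'); print('cam',-R.T@t)
o=np.array([180,145])
px=lambda a:np.float64(a)/4+o-0.375
t,rt=fit(px([(464,293),(664,277),(672,341),(470,361)]),[(.08,-.028,.028),(-.084,-.028,.028),(-.084,.028,.028),(.08,.028,.028)],[.4,-.3,1.6])
print('tray',t.round(4),rt.round(1).tolist())
p,rp=fit(px([(102,53),(180,48),(189,195)]),[(.031,-.057,.135),(-.031,-.057,.135),(-.031,.057,.135)],[.4,0,1.6])
print('press',p.round(4),rp.round(1).tolist())
for u in [(195,104),(258,99),(195,189),(268,184)]:
    w=ray('top',px(u),.026); c,s=np.cos(p[2]),np.sin(p[2]); d=w-[p[0],p[1],0]; print((c*d[0]+s*d[1]).round(4),(-s*d[0]+c*d[1]).round(4))
im=cv2.resize(ctrl.camera('top')[145:250,180:370,::-1],None,fx=4,fy=4,interpolation=cv2.INTER_CUBIC)
def pl(q,pts,col,closed=True):
    a=(proj('top',place(q,pts))-o+.375)*4; cv2.polylines(im,[a.round().astype(int)],closed,col,1)
box=lambda x0,x1,y,z:[(x0,-y,z),(x1,-y,z),(x1,y,z),(x0,y,z)]
pl(t,box(-.084,.08,.028,.028),(0,0,255)); pl(t,box(-.111,-.091,.011,.063),(0,255,255)); pl(t,box(-.084,.08,.028,0),(255,0,255))
pl(p,box(-.031,.031,.057,.135),(0,255,0)); pl(p,box(-.088,.08,.03,.026),(0,0,255))
pl(p,[(0,0,.15),(.11*np.sin(.6),.11*np.cos(.6),.203)],(0,255,255),False)
# side check appended below
side=ctrl.camera('side')[...,::-1]; ims=cv2.resize(side[150:300,220:345],None,fx=4,fy=4,interpolation=cv2.INTER_CUBIC)
def ps(q,pts,col):
    a=(proj('side',place(q,pts))-[220,150]+.375)*4; cv2.polylines(ims,[a.round().astype(int)],True,col,1)
ps(t,box(-.084,.08,.028,.028),(0,0,255)); ps(t,box(-.111,-.091,.011,.063),(0,255,255))
ps(p,box(-.031,.031,.057,.135),(0,255,0)); ps(p,box(-.088,.08,.03,.026),(0,0,255))
cv2.imwrite('pics/o1.png',im); cv2.imwrite('pics/o2.png',ims)
E
```

```text
cam [ 0.388388   -0.0099443   1.20870179]
tray [ 0.486  -0.2255  1.6769] [[-0.4, -0.2], [0.0, -0.6], [0.3, 0.7], [0.0, 0.2]]
press [0.6169 0.1075 1.6525] [[-0.5, -0.1], [0.4, -0.1], [0.1, 0.2]]
-0.0327 -0.038
-0.085 -0.0389
-0.0291 0.0333
-0.089 0.0329
```

View pics/o1.png

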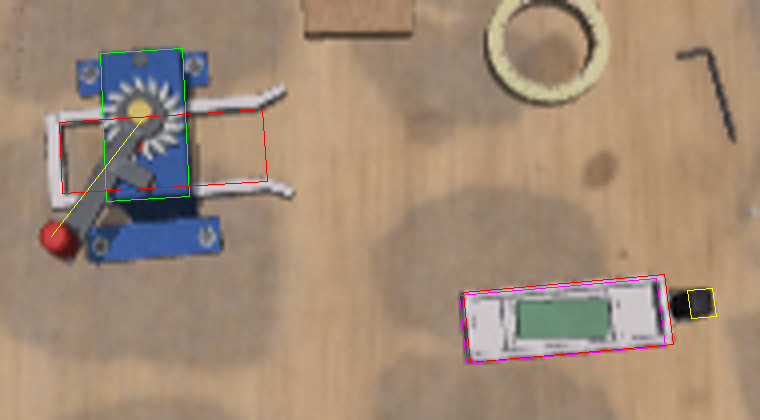

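View pics/o2.png

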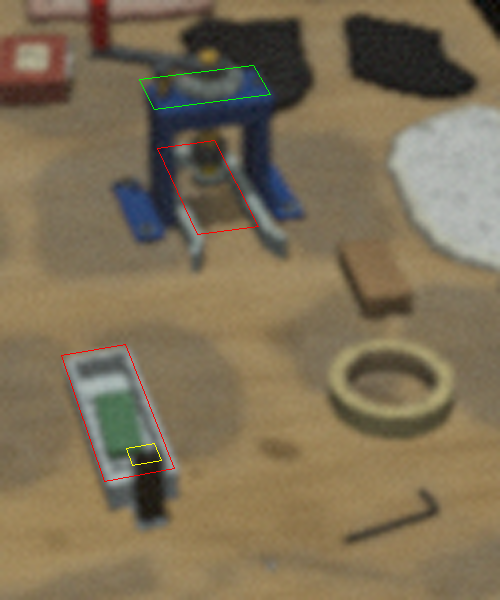

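The overlays show that the press fit sits about 2–5 mm off: the screw cap is at (139,111) in the crop against a predicted (142,118). The tray is slightly off too, because I picked its bottom edges. I'll refine using both cameras and check on one combined picture.

```bash
cat > ov.py <<'E'
from h import *
def overlay(name,t,p,lev=.6):
    box=lambda x0,x1,y,z:[(x0,-y,z),(x1,-y,z),(x1,y,z),(x0,y,z)]
    out=np.zeros((600,800,3),np.uint8)
    for n,(x0,y0,w,h),s,(X,Y) in (('top',(185,150,100,65),5,(0,0)),('top',(285,205,80,40),5,(0,330)),('side',(235,155,60,60),5,(500,0)),('side',(230,228,45,58),5,(500,305))):
        im=cv2.resize(ctrl.camera(n)[y0:y0+h,x0:x0+w,::-1],None,fx=s,fy=s,interpolation=cv2.INTER_CUBIC)
        def pl(q,pts,col,cl=True):
            a=(proj(n,place(q,pts))-[x0,y0]+.5)*s-.5; cv2.polylines(im,[(a*8).round().astype(int)],cl,col,1,cv2.LINE_AA,3)
        pl(t,box(-.084,.08,.028,.028),(0,0,255)); pl(t,box(-.084,.08,.028,0),(255,0,255)); pl(t,box(-.111,-.091,.011,.063),(0,255,255))
        pl(p,box(-.031,.031,.057,.135),(0,255,0)); pl(p,box(-.088,.08,.03,.026),(0,0,255))
        pl(p,[(0,0,.15),(0,0,.165)],(255,255,0),False)
        pl(p,[(0,0,.17),(.11*np.sin(lev),.11*np.cos(lev),.171),(.11*np.sin(lev),.11*np.cos(lev),.221)],(0,255,255),False)
        out[Y:Y+im.shape[0],X:X+im.shape[1]]=im[:600-Y,:800-X]
    cv2.imwrite('pics/'+name,out)
E
python3 - <<'E'
from ov import *
px=lambda a:np.float64(a)/4+np.array([180,145])-0.375
print(ray('top',px((139,111)),.165))
im=ctrl.camera('top').astype(int); R,G,B=im[...,0],im[...,1],im[...,2]
sub=np.zeros(R.shape,bool); sub[145:250,180:370]=1
for nm,m,z in(('green',(G>R*1.25)&(G>B*1.15),.02),('red',(R>150)&(G<70)&(B<80),.221),('black',(R+G+B<150),.063)):
    m&=sub
    n,l,s,c=cv2.connectedComponentsWithStats(m.astype(np.uint8))
    for i in range(1,n):
        if s[i,4]>15: print(nm,s[i].tolist(),c[i].round(1),ray('top',c[i],z).round(4))
overlay('o3.png',[.488,-.227,1.667],[.621,.1075,1.66])
E
```

```text
[0.61978283 0.10833993 0.165     ]
green [309, 220, 23, 9, 204] [320.1 224. ] [ 0.4871 -0.2242  0.02  ]
red [190, 201, 6, 6, 23] [192.4 203.3] [0.52   0.1586 0.221 ]
black [208, 193, 21, 7, 100] [219.3 196.3] [0.5652 0.1013 0.063 ]
black [194, 202, 6, 7, 20] [197.2 205.7] [0.5339 0.1699 0.063 ]
black [348, 218, 7, 7, 32] [350.2 220.8] [ 0.4951 -0.3111  0.063 ]
```

View pics/o3.png

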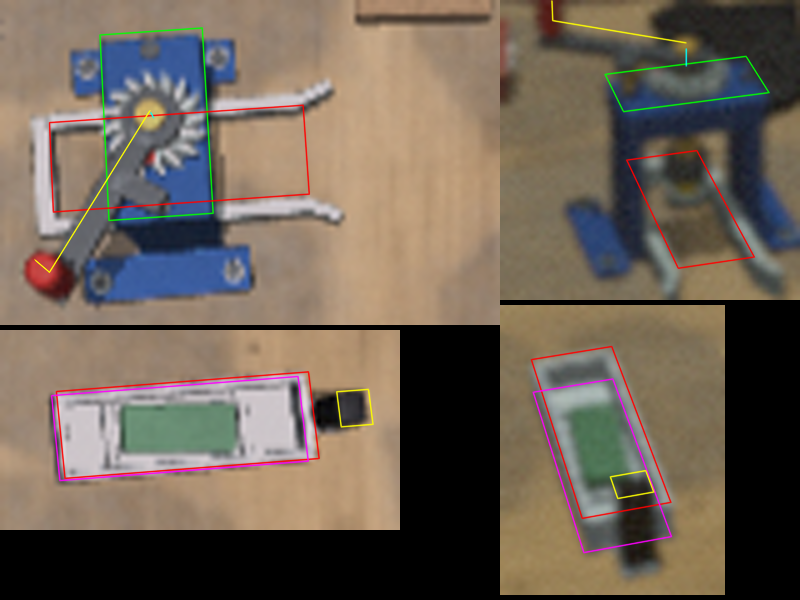

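The refined overlay fits: the cap is on the axis, the tray is outlined within about a pixel, and the rails are centred. My estimates are tray ≈ (0.487,-0.224, yaw 1.667), press ≈ (0.6205,0.108, yaw 1.66) and lever ≈ 0.555. Next I'll plan the approach.

```bash
cat > plan.py <<'E'
from h import *
from scipy.spatial.transform import Rotation as Ro
P=[.6205,.108,1.66]
def fr(q,x,y): return place(q,[x,y,0])[0,:2]
def plan(segs,g,start=None):
    "segs: (x,y,z,yaw,nrows) TCP targets, tool down; prints tool-frame rows"
    o=ctrl.get_obs(); R=Ro.from_euler('xyz',o['eef_rot']); p=np.array(o['ee_pos'])
    if start: p,R=np.array(start[:3]),Ro.from_euler('xyz',[np.pi,0,start[3]])
    rows=[]
    for x,y,z,yaw,n in segs:
        T=np.array([x,y,z])
        for i in range(n):
            k=n-i; E=Ro.from_euler('xyz',[np.pi,0,yaw])
            sh=R.inv().apply((T-p)/k).round(3); tu=((R.inv()*E).as_rotvec()/k).round(3)
            p=p+R.apply(sh); R=R*Ro.from_rotvec(tu)
            rows.append([*sh.tolist(),*tu.tolist(),g])
    for i in range(0,len(rows),5): print(str([[v+0. for v in r] for r in rows[i:i+5]]).replace(' ',''))
    print('end',p.round(4),R.as_euler('xyz').round(3))
E
python3 - <<'E'
from plan import *
x,y=fr([.487,-.224,1.667],-.02,0); print(x,y)
plan([(x,y,.13,1.667,10),(x,y,.006,1.667,5)],1)
E
```

```text
0.4889211069068568 -0.24390751989205153
[[0.037,-0.015,0.008,0.0,0.0,-0.131,1.0],[0.039,-0.01,0.007,0.0,0.0,-0.131,1.0],[0.04,-0.005,0.008,0.0,0.0,-0.131,1.0],[0.04,0.0,0.007,0.0,0.0,-0.131,1.0],[0.04,0.006,0.008,0.0,0.0,-0.131,1.0]]
[[0.038,0.011,0.007,0.0,0.0,-0.13,1.0],[0.037,0.016,0.008,0.0,0.0,-0.131,1.0],[0.034,0.02,0.007,0.0,0.0,-0.13,1.0],[0.032,0.025,0.008,0.0,0.0,-0.131,1.0],[0.028,0.028,0.007,0.0,0.0,-0.13,1.0]]
[[0.0,0.0,0.025,0.0,0.0,0.0,1.0],[0.0,0.0,0.025,0.0,0.0,0.0,1.0],[0.0,0.0,0.025,0.0,0.0,0.0,1.0],[0.0,0.0,0.025,0.0,0.0,0.0,1.0],[0.0,0.0,0.024,0.0,0.0,0.0,1.0]]
end [ 0.4886 -0.2439  0.0064] [ 3.142 -0.     1.667]
```

Emit:
jog_arm(
  motion=[
    [0.037,-0.015,0.008,0,0,-0.131,1],
    [0.039,-0.01,0.007,0,0,-0.131,1],
    [0.04,-0.005,0.008,0,0,-0.131,1],
    [0.04,0,0.007,0,0,-0.131,1],
    [0.04,0.006,0.008,0,0,-0.131,1],
  ],
  squeeze=35,
)

```text
time_s: 1.0
ee_pos: [0.3425, -0.3775, 0.1674]
eef_rot: [3.141, 0.0, 1.02]
force: [0.6, -0.5, -0.5]
grip_width: 0.0938
grip_force: 0.0
```

Emit:
jog_arm(
  motion=[
    [0.038,0.011,0.007,0,0,-0.13,1],
    [0.037,0.016,0.008,0,0,-0.131,1],
    [0.034,0.02,0.007,0,0,-0.13,1],
    [0.032,0.025,0.008,0,0,-0.131,1],
    [0.028,0.028,0.007,0,0,-0.13,1],
  ],
)

```text
time_s: 1.5
ee_pos: [0.4897, -0.2426, 0.1302]
eef_rot: [3.141, 0.0, 1.672]
force: [0.0, -0.6, 1.6]
grip_width: 0.0939
grip_force: 0.0
```

Emit:
jog_arm(
  motion=[
    [0,0,0,0,0,0,1],
    [0,0,0,0,0,0,1],
  ],
)

```text
time_s: 1.7
ee_pos: [0.4887, -0.2435, 0.1302]
eef_rot: [-3.141, -0.0, 1.667]
force: [-0.2, -0.5, -0.1]
grip_width: 0.0938
grip_force: 0.0
```

Tracking is accurate. I'll descend, then close.

Emit:
jog_arm(
  motion=[
    [0,0,0.03,0,0,0,1],
    [0,0,0.03,0,0,0,1],
    [0,0,0.03,0,0,0,1],
    [0,0,0.02,0,0,0,1],
    [0,0,0.013,0,0,0,1],
  ],
)

```text
time_s: 2.2
ee_pos: [0.4875, -0.2447, 0.0063]
eef_rot: [-3.141, -0.001, 1.664]
force: [0.5, -0.3, -0.4]
grip_width: 0.0943
grip_force: 0.0
```

Emit:
jog_arm(
  motion=[
    [0,0,0,0,0,0,-1],
    [0,0,0,0,0,0,-1],
    [0,0,0,0,0,0,-1],
    [0,0,0,0,0,0,-1],
    [0,0,0,0,0,0,-1],
  ],
)

```text
time_s: 2.7
ee_pos: [0.4889, -0.2441, 0.0081]
eef_rot: [3.141, 0.001, 1.667]
force: [-0.2, 0.1, 0.2]
grip_width: 0.0573
grip_force: 0.0
```

Emit:
jog_arm(
  motion=[
    [0,0,0,0,0,0,-1],
    [0,0,0,0,0,0,-1],
    [0,0,0,0,0,0,-1],
  ],
)

```text
time_s: 3.0
ee_pos: [0.4888, -0.2441, 0.008]
eef_rot: [3.141, 0.001, 1.667]
force: [-1.5, 0.9, 6.0]
grip_width: 0.0557
grip_force: 35.0
```

Emit:
jog_arm(
  motion=[
    [0,0,-0.01,0,0,0,-1],
    [0,0,-0.02,0,0,0,-1],
    [0,0,-0.02,0,0,0,-1],
    [0,0,0,0,0,0,-1],
  ],
)

```text
time_s: 3.4
ee_pos: [0.4896, -0.2444, 0.0599]
eef_rot: [3.139, 0.002, 1.667]
force: [-0.6, -0.2, -4.7]
grip_width: 0.0558
grip_force: 34.9
```

```bash
python3 - <<'E'
from plan import *
im=ctrl.camera('top').astype(int); R,G,B=im[...,0],im[...,1],im[...,2]
m=(R+G+B<150); m[:,:335]=0; m[:, 365:]=0; m[:200]=0;m[235:]=0
n,l,s,c=cv2.connectedComponentsWithStats(m.astype(np.uint8))
print([(s[i].tolist(),ray('top',c[i],.11).round(4)) for i in range(1,n) if s[i,4]>10])
a=fr(P,-.196,0); b=fr(P,-.186,0); print(a,b)
o=ctrl.get_obs(); print(o['ee_pos'],o['eef_rot'],o['force'],o['grip_force'])
plan([(a[0],a[1],.057,1.66,10),(a[0],a[1],.012,1.66,3)],-1)
E
```

```text
[([360, 229, 5, 6, 20], array([ 0.4573, -0.3344,  0.11  ]))]
[ 0.63796074 -0.0872207 ] [ 0.63706989 -0.07726046]
[ 0.48894564 -0.24407614  0.05820562] [3.14015715e+00 9.71217869e-04 1.66675549e+00] [-0.51904376 -0.10866481 -4.41944017] 34.94351327419281
[[0.014,0.016,0.0,0.0,0.0,0.001,-1.0],[0.014,0.016,0.0,0.0,0.0,0.001,-1.0],[0.014,0.016,0.0,0.0,0.0,0.001,-1.0],[0.014,0.016,0.0,0.0,0.0,0.001,-1.0],[0.014,0.016,0.0,0.0,0.0,0.0,-1.0]]
[[0.014,0.017,0.0,0.0,0.0,0.001,-1.0],[0.015,0.016,0.0,0.0,0.0,0.0,-1.0],[0.014,0.017,0.0,0.0,0.0,0.001,-1.0],[0.015,0.016,0.001,0.001,0.0,0.0,-1.0],[0.014,0.017,0.0,0.0,0.001,0.001,-1.0]]
[[0.0,0.0,0.015,0.0,0.0,0.0,-1.0],[0.0,0.0,0.015,0.0,0.0,0.0,-1.0],[0.0,0.0,0.015,0.0,0.0,0.0,-1.0]]
end [ 0.6382 -0.0876  0.0123] [ 3.141 -0.     1.66 ]
```

```bash
python3 - <<'E'
from plan import *
px=lambda a:np.float64(a)/4+np.array([180,145])-0.375
for u in [(487,47),(609,42),(545,-4),(552,101)]: print(ray('top',px(u),.025).round(4))
for x in(-.176,-.166,-.15): print(x,[fr(P,x-.112,s).round(4) for s in(-.012,.012)])
E
```

```text
[ 0.7109 -0.164   0.025 ]
[ 0.7171 -0.2659  0.025 ]
[ 0.756  -0.2129  0.025 ]
[ 0.6657 -0.2177  0.025 ]
-0.176 [array([ 0.6581, -0.1778]), array([ 0.6342, -0.1799])]
-0.166 [array([ 0.6572, -0.1678]), array([ 0.6333, -0.17  ])]
-0.15 [array([ 0.6558, -0.1519]), array([ 0.6319, -0.154 ])]
```

Emit:
jog_arm(
  motion=[
    [0.014,0.016,0,0,0,0.001,-1],
    [0.014,0.016,0,0,0,0.001,-1],
    [0.014,0.016,0,0,0,0.001,-1],
    [0.014,0.016,0,0,0,0.001,-1],
    [0.014,0.016,0,0,0,0,-1],
  ],
)

```text
time_s: 3.95
ee_pos: [0.5615, -0.1658, 0.0559]
eef_rot: [-3.14, -0.001, 1.663]
force: [-0.7, -0.0, -4.5]
grip_width: 0.0555
grip_force: 34.9
```

Emit:
jog_arm(
  motion=[
    [0.014,0.017,0,0,0,0.001,-1],
    [0.015,0.016,0,0,0,0,-1],
    [0.014,0.017,0,0,0,0.001,-1],
    [0.015,0.016,0,0,0,0,-1],
    [0.014,0.017,0,0,0,0.001,-1],
  ],
)

```text
time_s: 4.45
ee_pos: [0.6376, -0.0865, 0.0556]
eef_rot: [-3.139, -0.001, 1.66]
force: [-1.1, -0.1, -3.8]
grip_width: 0.0556
grip_force: 34.9
```

Emit:
jog_arm(
  motion=[
    [0,0,0.01,0,0,0,-1],
    [0,0,0.01,0,0,0,-1],
    [0,0,0,0,0,0,-1],
    [0,0,0,0,0,0,-1],
  ],
)

```text
time_s: 4.85
ee_pos: [0.6371, -0.0881, 0.0367]
eef_rot: [-3.14, -0.0, 1.659]
force: [0.0, -0.4, -3.7]
grip_width: 0.056
grip_force: 34.9
```

```bash
python3 - <<'E'
from ov import *
from plan import P
from scipy.spatial.transform import Rotation as Ro
o=ctrl.get_obs(); print(o['ee_pos'],o['eef_rot'],o['force'])
q=[*o['ee_pos'][:2],o['eef_rot'][2]]; dz=o['ee_pos'][2]-.008
out=np.zeros((600,800,3),np.uint8)
for n,(x0,y0,w,h),s,(X,Y) in (('top',(185,145,130,100),4,(0,0)),('side',(230,155,70,115),4,(520,0))):
    im=cv2.resize(ctrl.camera(n)[y0:y0+h,x0:x0+w,::-1],None,fx=s,fy=s,interpolation=cv2.INTER_CUBIC)
    def pl(q,pts,col):
        a=(proj(n,place(q,pts))-[x0,y0]+.5)*s-.5; cv2.polylines(im,[(a*8).round().astype(int)],True,col,1,cv2.LINE_AA,3)
    B=lambda x0,x1,y,z:[(x0,-y,z),(x1,-y,z),(x1,y,z),(x0,y,z)]
    pl(q,B(-.064,.1,.028,.028+dz),(0,0,255)); pl(q,B(-.091,-.071,.011,.063+dz),(0,255,255)); pl(P,B(-.088,.08,.03,.026),(0,255,0))
    out[Y:Y+im.shape[0],X:X+im.shape[1]]=im
cv2.imwrite('pics/o4.png',out[:470])
E
```

```text
[ 0.63710227 -0.08808687  0.03673351] [-3.14021327e+00 -3.46628739e-04  1.65899297e+00] [ 0.02010366 -0.44610938 -3.74334384]
```

View pics/o4.png

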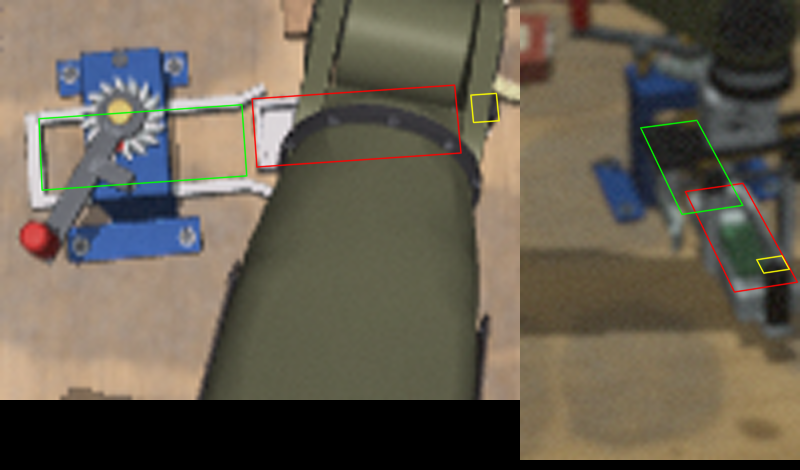

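The picture shows the tray's leading end at (258,105–168) just before the mouth. The flared rails are at (243,98) and (250,187), so it is roughly centred. Next I lower it, slide it in and watch the force.

Emit:
jog_arm(
  motion=[
    [0,0.001,0.01,0,0,0,-1],
    [0,0,0.01,0,0,0,-1],
    [0,0,0.007,0,0,0,-1],
    [0,0,0,0,0,0,-1],
  ],
)

```text
time_s: 5.35
ee_pos: [0.6382, -0.0873, 0.0089]
eef_rot: [-3.14, -0.001, 1.66]
force: [-0.3, 0.1, -4.4]
grip_width: 0.0558
grip_force: 35.0
```

Emit:
jog_arm(
  motion=[
    [0.004,0,0,0,0,0,-1],
    [0.004,0,0,0,0,0,-1],
    [0.004,0,0,0,0,0,-1],
    [0.003,0,0,0,0,0,-1],
    [0,0,0,0,0,0,-1],
  ],
)

```text
time_s: 5.85
ee_pos: [0.6375, -0.0719, 0.0106]
eef_rot: [3.141, 0.0, 1.66]
force: [-0.0, 0.1, -3.9]
grip_width: 0.056
grip_force: 35.0
```

Emit:
jog_arm(
  motion=[
    [0.004,0,0,0,0,0,-1],
    [0.004,0,0,0,0,0,-1],
    [0.004,0,0,0,0,0,-1],
    [0,0,0,0,0,0,-1],
  ],
)

```text
time_s: 6.25
ee_pos: [0.6364, -0.0599, 0.0104]
eef_rot: [-3.142, -0.0, 1.66]
force: [-0.1, -0.0, -4.7]
grip_width: 0.0559
grip_force: 35.0
```

Emit:
jog_arm(
  motion=[
    [0,0,0.002,0,0,0,-1],
    [0,0,0.001,0,0,0,-1],
    [0,0,0,0,0,0,-1],
  ],
)

```text
time_s: 6.55
ee_pos: [0.6365, -0.0605, 0.008]
eef_rot: [3.141, -0.0, 1.66]
force: [-3.5, 3.0, 3.9]
grip_width: 0.0558
grip_force: 35.0
```

Emit:
jog_arm(
  motion=[
    [0,0,0,0,0,0,0.6],
    [0,0,0,0,0,0,0.6],
    [0,0,0,0,0,0,0.6],
    [0,0,0,0,0,0,0.6],
    [0,0,0,0,0,0,0.6],
  ],
)

```text
time_s: 7.05
ee_pos: [0.6364, -0.0605, 0.0074]
eef_rot: [3.142, 0.0, 1.66]
force: [-0.4, 0.6, 0.6]
grip_width: 0.0752
grip_force: 0.0
```

Emit:
jog_arm(
  motion=[
    [0,0,-0.02,0,0,0,0.6],
    [0,0,-0.04,0,0,0,0.6],
    [0,0,-0.04,0,0,0,0.6],
    [0,0,0,0,0,0,0.6],
  ],
)

```text
time_s: 7.45
ee_pos: [0.6388, -0.0608, 0.1135]
eef_rot: [3.133, 0.002, 1.66]
force: [-0.7, -0.3, 0.6]
grip_width: 0.0754
grip_force: 0.0
```

```bash
python3 - <<'E'
from plan import *
q=[.6365,-.0605,1.66]; x,y=fr(q,-.081,0); print(x,y)
x0,y0=P[:2]; d=np.array(q[:2])-P[:2]; c,s=np.cos(1.66),np.sin(1.66); print('tray in press',c*d[0]+s*d[1]+.02,-s*d[0]+c*d[1])
plan([(x,y,.108,1.66,3),(x,y,.030,1.66,4)],-.1)
E
```

```text
0.6437159187718531 -0.14117794318323948
tray in press -0.14925540897191977 -0.0009254910848711558
[[-0.027,-0.001,0.002,0.003,0.001,0.0,-0.1],[-0.027,-0.001,0.002,0.003,0.001,0.0,-0.1],[-0.026,0.0,0.002,0.003,0.0,0.0,-0.1],[0.0,0.0,0.019,0.0,0.0,0.0,-0.1],[0.0,0.0,0.02,0.0,0.0,0.0,-0.1]]
[[0.0,0.0,0.019,0.0,0.0,0.0,-0.1],[0.0,0.0,0.02,0.0,0.0,0.0,-0.1]]
end [ 0.644  -0.1407  0.0296] [-3.141  0.     1.66 ]
```

Emit:
jog_arm(
  motion=[
    [-0.027,0,0.002,0,0,0,-0.1],
    [-0.027,0,0.002,0,0,0,-0.1],
    [-0.027,0,0.001,0,0,0,-0.1],
    [0,0,0,0,0,0,-0.1],
  ],
)

```text
time_s: 7.85
ee_pos: [0.6433, -0.144, 0.1015]
eef_rot: [-3.141, 0.0, 1.657]
force: [0.2, 0.6, 0.0]
grip_width: 0.0466
grip_force: 0.0
```

Emit:
jog_arm(
  motion=[
    [0,0,0.02,0,0,0,-0.1],
    [0,0,0.02,0,0,0,-0.1],
    [0,0,0.02,0,0,0,-0.1],
    [0,0,0.018,0,0,0,-0.1],
    [0,0,0,0,0,0,-0.1],
  ],
)

```text
time_s: 8.35
ee_pos: [0.6422, -0.1401, 0.0215]
eef_rot: [-3.137, -0.002, 1.66]
force: [0.2, 0.7, 0.2]
grip_width: 0.0424
grip_force: 0.0
```

Emit:
jog_arm(
  motion=[
    [0,0,0,0,0,0,-1],
    [0,0,0,0,0,0,-1],
    [0,0,0,0,0,0,-1],
    [0,0,0,0,0,0,-1],
    [0,0,0,0,0,0,-1],
  ],
  squeeze=20,
)

```text
time_s: 8.85
ee_pos: [0.6441, -0.1412, 0.0256]
eef_rot: [3.14, 0.0, 1.66]
force: [0.4, 1.7, 5.9]
grip_width: 0.0219
grip_force: 20.0
```

Emit:
jog_arm(
  motion=[
    [0.01,0,-0.001,0,0,0,-1],
    [0.015,0,0,0,0,0,-1],
    [0.015,0,0,0,0,0,-1],
    [0.015,0,0,0,0,0,-1],
    [0.01,0,0,0,0,0,-1],
  ],
)

```text
time_s: 9.35
ee_pos: [0.6376, -0.0747, 0.0256]
eef_rot: [-3.142, 0.0, 1.661]
force: [-0.5, -5.1, 1.1]
grip_width: 0.0218
grip_force: 20.0
```

Emit:
jog_arm(
  motion=[
    [0.015,0,0,0,0,0,-1],
    [0.015,0,0,0,0,0,-1],
    [0.015,0,0,0,0,0,-1],
    [0.015,0,0,0,0,0,-1],
    [0.005,0,0,0,0,0,-1],
  ],
)

```text
time_s: 9.85
ee_pos: [0.6317, -0.0102, 0.0256]
eef_rot: [-3.141, 0.001, 1.661]
force: [-2.1, -6.4, 2.0]
grip_width: 0.0215
grip_force: 20.0
```

Emit:
jog_arm(
  motion=[
    [0.004,0,0,0,0,0,-1],
    [0.004,0,0,0,0,0,-1],
    [0.003,0,0,0,0,0,-1],
    [0.002,0,0,0,0,0,-1],
    [0,0,0,0,0,0,-1],
  ],
)

```text
time_s: 10.35
ee_pos: [0.6306, 0.0017, 0.0256]
eef_rot: [-3.141, 0.0, 1.661]
force: [-2.6, -5.9, 2.1]
grip_width: 0.0224
grip_force: 20.0
```

Emit:
jog_arm(
  motion=[
    [0.002,0,0,0,0,0,-1],
    [0.002,0,0,0,0,0,-1],
    [0,0,0,0,0,0,-1],
  ],
)

```text
time_s: 10.65
ee_pos: [0.6303, 0.0055, 0.0256]
eef_rot: [-3.141, 0.001, 1.66]
force: [-2.5, -5.0, 3.1]
grip_width: 0.0221
grip_force: 20.0
```

Emit:
jog_arm(
  motion=[
    [0.002,0,0,0,0,0,-1],
    [0.002,0,0,0,0,0,-1],
    [0,0,0,0,0,0,-1],
  ],
)

```text
time_s: 10.95
ee_pos: [0.6303, 0.0081, 0.0257]
eef_rot: [3.141, 0.002, 1.66]
force: [0.7, -15.5, 1.8]
grip_width: 0.0221
grip_force: 20.0
```

Emit:
jog_arm(
  motion=[
    [0.002,0,0,0,0,0,-1],
    [0.002,0,0,0,0,0,-1],
    [0,0,0,0,0,0,-1],
  ],
)

```text
time_s: 11.25
ee_pos: [0.63, 0.0107, 0.0257]
eef_rot: [3.141, 0.004, 1.659]
force: [1.1, -22.8, 2.8]
grip_width: 0.0223
grip_force: 19.9
```

The force rose from 5 to 23 N at the expected home position, so the tray is against the stop. I'll release and go to the lever.

Emit:
jog_arm(
  motion=[
    [-0.002,0,0,0,0,0,-0.1],
    [0,0,0,0,0,0,-0.1],
    [0,0,0,0,0,0,-0.1],
    [0,0,0,0,0,0,-0.1],
  ],
)

```text
time_s: 11.65
ee_pos: [0.6299, 0.0118, 0.0253]
eef_rot: [-3.141, -0.0, 1.66]
force: [0.5, 0.1, 0.6]
grip_width: 0.0426
grip_force: 0.0
```

Emit:
jog_arm(
  motion=[
    [-0.002,0,-0.02,0,0,0,-0.1],
    [0,0,-0.04,0,0,0,-0.1],
    [0,0,-0.05,0,0,0,-0.1],
    [0,0,-0.05,0,0,0,-0.1],
    [0,0,-0.05,0,0,0,-0.1],
  ],
)

```text
time_s: 12.15
ee_pos: [0.6298, 0.0097, 0.2376]
eef_rot: [-3.142, -0.0, 1.66]
force: [0.2, 0.4, 0.0]
grip_width: 0.0423
grip_force: 0.0
```

```bash
cat >> plan.py <<'E'
def lev(a,r=.11): return fr(P,r*np.sin(a),r*np.cos(a))
E
python3 - <<'E'
from plan import *
o=ctrl.get_obs(); print(o['ee_pos'],o['eef_rot'],o['force'])
x,y=lev(.555); print(x,y)
plan([(.54,.04,.265,.09+.7,7),(x,y,.265,.09-.555,8),(x,y,.182,.09-.555,3)],.1)
im=ctrl.camera('top'); cv2.imwrite('pics/full.png',im[...,::-1])
g=im.astype(int); R,G,B=g[...,0],g[...,1],g[...,2]
m=(G>R*1.25)&(G>B*1.15)&(G>60); n,l,s,c=cv2.connectedComponentsWithStats(m.astype(np.uint8))
print([(s[i].tolist()) for i in range(1,n) if s[i,4]>8])
s=ctrl.camera('side'); cv2.imwrite('pics/s5.png',cv2.resize(s[150:250,220:330,::-1],None,fx=5,fy=5,interpolation=cv2.INTER_CUBIC))
E
```

```text
[0.62975758 0.00966535 0.23756566] [-3.14157796e+00 -2.72098960e-04  1.66017889e+00] [0.16339955 0.43317454 0.04675409]
0.5222189389735151 0.15740478765775978
[[0.005,-0.012,-0.004,0.0,0.0,0.124,0.1],[0.004,-0.013,-0.004,0.0,0.0,0.124,0.1],[0.002,-0.013,-0.004,0.0,0.0,0.124,0.1],[0.001,-0.014,-0.004,0.0,0.0,0.125,0.1],[-0.001,-0.014,-0.004,0.0,0.0,0.124,0.1]]
[[-0.003,-0.013,-0.004,0.0,0.0,0.125,0.1],[-0.004,-0.013,-0.003,0.0,0.0,0.124,0.1],[0.009,-0.012,0.0,0.0,0.0,0.157,0.1],[0.007,-0.013,0.0,0.0,0.0,0.157,0.1],[0.005,-0.014,0.0,0.0,0.0,0.157,0.1]]
[[0.002,-0.015,0.0,0.0,0.0,0.157,0.1],[0.0,-0.015,0.0,0.0,0.0,0.157,0.1],[-0.002,-0.014,0.0,0.0,0.0,0.157,0.1],[-0.004,-0.014,0.0,0.0,0.0,0.157,0.1],[-0.007,-0.013,0.0,0.0,0.0,0.156,0.1]]
[[0.0,0.0,0.028,0.0,0.0,0.0,0.1],[0.0,0.0,0.027,0.0,0.0,0.0,0.1],[0.0,0.0,0.028,0.0,0.0,0.0,0.1]]
end [0.522  0.1571 0.1816] [-3.141  0.    -0.465]
[]
```

```bash
python3 - <<'E'
from plan import *
x,y=lev(.555)
plan([(.54,.04,.265,.79,7),(x,y,.265,.09-.555,8+1)],.1)
E
```

```text
[[0.005,-0.013,-0.003,0.002,-0.001,0.124,0.1],[0.004,-0.013,-0.003,0.002,0.0,0.124,0.1],[0.002,-0.014,-0.003,0.001,0.0,0.124,0.1],[0.001,-0.014,-0.003,0.002,-0.001,0.125,0.1],[-0.001,-0.014,-0.003,0.001,-0.001,0.124,0.1]]
[[-0.003,-0.013,-0.004,0.002,0.0,0.125,0.1],[-0.004,-0.013,-0.003,0.001,-0.001,0.124,0.1],[0.008,-0.011,0.0,0.0,0.0,0.139,0.1],[0.006,-0.012,0.0,0.0,0.0,0.14,0.1],[0.005,-0.012,0.0,0.0,0.0,0.139,0.1]]
[[0.003,-0.013,0.0,0.0,0.0,0.14,0.1],[0.001,-0.013,0.0,0.0,0.0,0.139,0.1],[-0.001,-0.013,0.0,0.0,0.0,0.14,0.1],[-0.003,-0.013,0.0,0.0,0.0,0.139,0.1],[-0.004,-0.012,0.0,0.0,0.0,0.14,0.1]]
[[-0.006,-0.012,0.0,0.001,0.0,0.139,0.1]]
end [0.522  0.1577 0.2646] [-3.141 -0.    -0.465]
```

Emit:
jog_arm(
  motion=[
    [0.005,-0.013,-0.004,0,0,0.124,0.1],
    [0.004,-0.013,-0.004,0,0,0.124,0.1],
    [0.002,-0.014,-0.004,0,0,0.124,0.1],
    [0.001,-0.014,-0.004,0,0,0.125,0.1],
    [-0.001,-0.014,-0.004,0,0,0.124,0.1],
  ],
)

```text
time_s: 12.75
ee_pos: [0.5633, 0.0317, 0.255]
eef_rot: [-3.141, 0.0, 1.034]
force: [0.0, -0.4, 0.3]
grip_width: 0.0516
grip_force: 0.0
```

Emit:
jog_arm(
  motion=[
    [-0.003,-0.013,-0.004,0,0,0.125,0.1],
    [-0.004,-0.013,-0.003,0,0,0.124,0.1],
    [0.008,-0.011,0,0,0,0.139,0.1],
    [0.006,-0.012,0,0,0,0.14,0.1],
    [0.005,-0.012,0,0,0,0.139,0.1],
  ],
)

```text
time_s: 13.25
ee_pos: [0.532, 0.0803, 0.2621]
eef_rot: [-3.141, 0.0, 0.366]
force: [-0.4, -0.5, 0.2]
grip_width: 0.052
grip_force: 0.0
```

Emit:
jog_arm(
  motion=[
    [0.003,-0.013,0,0,0,0.14,0.1],
    [0.001,-0.013,0,0,0,0.139,0.1],
    [-0.001,-0.013,0,0,0,0.14,0.1],
    [-0.003,-0.013,0,0,0,0.139,0.1],
    [-0.004,-0.012,0,0,0,0.14,0.1],
  ],
)

```text
time_s: 13.75
ee_pos: [0.5218, 0.145, 0.2619]
eef_rot: [3.142, 0.001, -0.332]
force: [-0.1, -0.4, 0.2]
grip_width: 0.0515
grip_force: 0.0
```

Emit:
jog_arm(
  motion=[
    [-0.006,-0.012,0,0,0,0.139,0.1],
    [0,0,0,0,0,0,0.1],
    [0,0,0,0,0,0,0.1],
  ],
)

```text
time_s: 14.05
ee_pos: [0.5202, 0.1574, 0.2621]
eef_rot: [3.141, 0.0, -0.46]
force: [-0.4, 0.7, 0.7]
grip_width: 0.0518
grip_force: 0.0
```

```bash
python3 - <<'E'
from plan import *
o=ctrl.get_obs(); print(o['ee_pos'],o['eef_rot'],o['qpos'])
x,y=lev(.555); plan([(x,y,.182,.09-.555,3)],.1)
im=ctrl.camera('side').astype(int); R,G,B=im[...,0],im[...,1],im[...,2]
m=(R>110)&(G<60)&(B<60); n,l,s,c=cv2.connectedComponentsWithStats(m.astype(np.uint8))
print([(s[i].tolist(),c[i].round(1)) for i in range(1,n) if s[i,4]>8])
print(proj('side',[[x,y,.171],[x,y,.196],[x,y,.221]]))
E
```

```text
[0.52019375 0.15738339 0.2621262 ] [ 3.14138692e+00  2.96276514e-04 -4.60048724e-01] [2.26383404e-01 2.48097843e-01 1.45517213e+00 2.88917855e-05
 1.43868225e+00 2.25722461e+00]
[[0.001,0.0,0.027,0.0,0.0,0.002,0.1],[0.0,0.0,0.027,0.0,0.0,0.001,0.1],[0.001,-0.001,0.026,0.0,0.0,0.002,0.1]]
end [0.5224 0.1574 0.1821] [ 3.141  0.    -0.465]
[([132, 315, 14, 4, 37], array([139. , 316.3]))]
[[244.4369107  159.13153936]
 [244.19887383 153.30033994]
 [243.95696209 147.37421742]]
```

Emit:
jog_arm(
  motion=[
    [0.001,0,0.027,0,0,0.002,0.1],
    [0.001,0,0.027,0,0,0.002,0.1],
    [0,0,0.026,0,0,0,0.1],
    [0,0,0,0,0,0,0.1],
  ],
)

```text
time_s: 14.5
ee_pos: [0.5208, 0.1556, 0.1794]
eef_rot: [3.138, 0.004, -0.467]
force: [-0.1, 0.3, 1.1]
grip_width: 0.0514
grip_force: 0.0
```

Emit:
jog_arm(
  motion=[
    [0,0,0,0,0,0,-1],
    [0,0,0,0,0,0,-1],
    [0,0,0,0,0,0,-1],
    [0,0,0,0,0,0,-1],
    [0,0,0,0,0,0,-1],
  ],
  squeeze=15,
)

```text
time_s: 15.0
ee_pos: [0.5223, 0.1565, 0.1832]
eef_rot: [-3.141, -0.001, -0.469]
force: [-1.1, -1.2, 4.9]
grip_width: 0.022
grip_force: 15.0
```

```bash
cat >> plan.py <<'E'
def ang(p):
    d=np.array(p[:2])-P[:2]; c,s=np.cos(P[2]),np.sin(P[2]); X,Y=c*d[0]+s*d[1],-s*d[0]+c*d[1]
    return np.arctan2(X,Y),np.hypot(X,Y)
def arc(a1,n,g=-1,yoff=0.):
    o=ctrl.get_obs(); a0,r0=ang(o['ee_pos']); print('a0',a0,r0)
    plan([(*lev(a,.1097),.183,.08-a,1) for a in a0+(a1-a0)*np.arange(1,n+1)/n],g)
E
python3 -c "
from plan import *
arc(-.64,12)"
```

```text
a0 0.5481012898086229 0.10948986397246528
[[0.0,0.011,0.0,-0.001,-0.001,-0.1,-1.0],[0.001,0.011,0.0,0.0,0.0,-0.099,-1.0],[0.001,0.011,0.0,0.0,0.0,-0.099,-1.0],[0.0,0.01,0.0,0.0,0.0,-0.099,-1.0],[0.001,0.011,0.0,0.0,0.0,-0.099,-1.0]]
[[0.001,0.011,0.0,0.0,0.0,-0.099,-1.0],[0.0,0.011,0.0,0.0,0.0,-0.099,-1.0],[0.001,0.011,0.0,0.0,0.0,-0.099,-1.0],[0.001,0.011,0.0,0.0,0.0,-0.099,-1.0],[0.0,0.01,0.0,0.0,0.0,-0.099,-1.0]]
[[0.001,0.011,0.0,0.0,0.0,-0.099,-1.0],[0.0,0.011,0.0,0.0,0.0,-0.099,-1.0]]
end [0.5383 0.0347 0.1833] [3.141 0.    0.72 ]
```

Emit:
jog_arm(
  motion=[
    [0,0.011,0,0,0,-0.1,-1],
    [0.001,0.011,0,0,0,-0.099,-1],
    [0.001,0.011,0,0,0,-0.099,-1],
    [0,0.01,0,0,0,-0.099,-1],
    [0.001,0.011,0,0,0,-0.099,-1],
  ],
)

```text
time_s: 15.5
ee_pos: [0.51, 0.1043, 0.1832]
eef_rot: [-3.141, 0.001, 0.031]
force: [-7.5, 1.3, 8.2]
grip_width: 0.0215
grip_force: 15.0
```

Emit:
jog_arm(
  motion=[
    [0.001,0.011,0,0,0,-0.099,-1],
    [0,0.011,0,0,0,-0.099,-1],
    [0.001,0.011,0,0,0,-0.099,-1],
    [0.001,0.011,0,0,0,-0.099,-1],
    [0,0.01,0,0,0,-0.099,-1],
  ],
)

```text
time_s: 16.0
ee_pos: [0.5247, 0.0519, 0.1832]
eef_rot: [-3.141, 0.002, 0.526]
force: [-5.9, -1.1, 6.3]
grip_width: 0.0219
grip_force: 15.0
```

Emit:
jog_arm(
  motion=[
    [0.001,0.011,0,0,0,-0.099,-1],
    [0,0.011,0,0,0,-0.099,-1],
    [0,0,0,0,0,0,-1],
  ],
)

```text
time_s: 16.3
ee_pos: [0.5383, 0.0335, 0.1832]
eef_rot: [3.141, 0.001, 0.723]
force: [-6.9, -3.9, 8.8]
grip_width: 0.0216
grip_force: 15.0
```

```bash
python3 - <<'E'
from plan import *
o=ctrl.get_obs(); print(ang(o['ee_pos']),o['force'],o['grip_force'])
out=np.zeros((480,800,3),np.uint8)
for n,(x0,y0,w,h),s,X in (('top',(195,150,65,80),6,0),('side',(235,145,65,80),6,400)):
    im=cv2.resize(ctrl.camera(n)[y0:y0+h,x0:x0+w,::-1],None,fx=s,fy=s,interpolation=cv2.INTER_CUBIC)
    out[:im.shape[0],X:X+im.shape[1]]=im
cv2.imwrite('pics/o5.png',out)
E
```

```text
(np.float64(-0.6472913715024391), np.float64(0.11096736301968262)) [-6.86522981 -3.87032602  8.79237981] 15.00073786242865
```

View pics/o5.png

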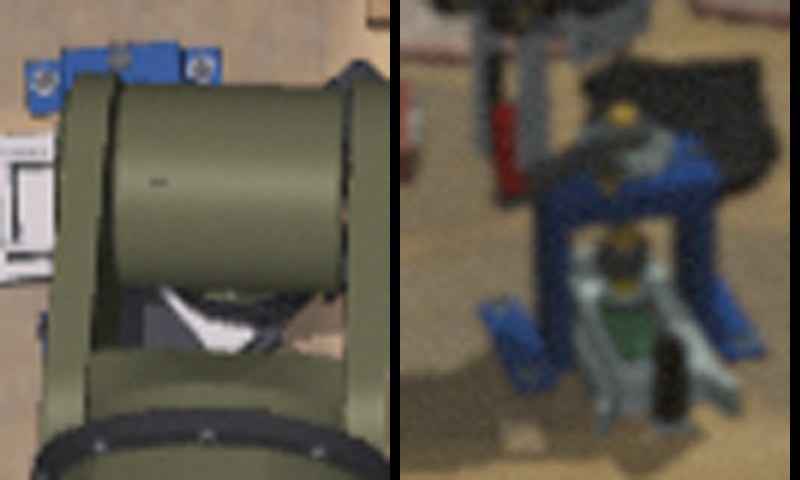

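In the top view the tray's front touches the end stop at left. The side view shows the lever grip held at (508,150), swung to about -0.65, with the tray home under the pad. Now the first clockwise stroke.

```bash
sed -i 's/lev(a,.1097)/lev(a,r)/; s/yoff=0./r=.111/' plan.py; python3 - <<'E'
from plan import *
u=np.float64((138,147))/4+np.array([180,145])-.375
for z in(.145,.155): print('screw0',ang(ray('top',u,z)))
arc(.64,14)
E
```

```text
screw0 (np.float64(0.18758300167444159), np.float64(0.023688686688908275))
screw0 (np.float64(0.1360092150104454), np.float64(0.025562631128734963))
a0 -0.641631653811736 0.1109929162124674
[[0.0,-0.01,0.0,0.001,0.001,0.09,-1.0],[0.001,-0.01,0.0,0.0,0.0,0.091,-1.0],[0.0,-0.01,0.0,0.0,0.0,0.092,-1.0],[0.0,-0.011,0.0,0.0,0.0,0.091,-1.0],[0.001,-0.01,0.0,0.0,0.0,0.092,-1.0]]
[[0.0,-0.01,0.0,0.0,0.0,0.091,-1.0],[0.001,-0.01,0.0,0.0,0.0,0.092,-1.0],[0.0,-0.01,0.0,0.0,0.0,0.092,-1.0],[0.0,-0.01,0.0,0.0,0.0,0.091,-1.0],[0.001,-0.011,0.0,0.0,0.0,0.092,-1.0]]
[[0.0,-0.01,0.0,0.0,0.0,0.091,-1.0],[0.0,-0.01,0.0,0.0,0.0,0.092,-1.0],[0.001,-0.01,0.0,0.0,0.0,0.091,-1.0],[0.0,-0.01,0.0,0.0,0.0,0.092,-1.0]]
end [0.5257 0.1661 0.1832] [-3.141  0.    -0.56 ]
```

Emit:
jog_arm(
  motion=[
    [0,-0.01,0,0,0,0.09,-1],
  ],
  squeeze=20,
)

```text
time_s: 16.5
ee_pos: [0.5317, 0.0412, 0.1832]
eef_rot: [3.14, 0.0, 0.629]
force: [0.2, -1.4, 5.4]
grip_width: 0.0216
grip_force: 20.0
```

Emit:
jog_arm(
  motion=[
    [0.001,-0.01,0,0,0,0.091,-1],
  ],
)

```text
time_s: 16.6
ee_pos: [0.5259, 0.05, 0.1832]
eef_rot: [3.14, 0.001, 0.535]
force: [-8.1, -7.3, 7.4]
grip_width: 0.0215
grip_force: 20.0
```

Emit:
jog_arm(
  motion=[
    [0,-0.01,0,0,0,0.092,-1],
  ],
)

```text
time_s: 16.7
ee_pos: [0.5209, 0.059, 0.1832]
eef_rot: [3.14, 0.0, 0.443]
force: [-0.4, -3.7, 5.0]
grip_width: 0.0216
grip_force: 20.0
```

Emit:
jog_arm(
  motion=[
    [0,-0.011,0,0,0,0.091,-1],
  ],
)

```text
time_s: 16.8
ee_pos: [0.5166, 0.0691, 0.1832]
eef_rot: [3.14, -0.001, 0.352]
force: [5.3, -1.7, 2.9]
grip_width: 0.0212
grip_force: 20.0
```

Emit:
jog_arm(
  motion=[
    [0.001,-0.01,0,0,0,0.092,-1],
  ],
)

```text
time_s: 16.9
ee_pos: [0.5136, 0.0788, 0.1832]
eef_rot: [3.14, 0.0, 0.26]
force: [-4.2, -5.7, 6.5]
grip_width: 0.0217
grip_force: 20.0
```

Emit:
jog_arm(
  motion=[
    [0,-0.01,0,0,0,0.091,-1],
    [0.001,-0.01,0,0,0,0.092,-1],
    [0,-0.01,0,0,0,0.092,-1],
    [0,-0.01,0,0,0,0.091,-1],
  ],
)

```text
time_s: 17.3
ee_pos: [0.5107, 0.1186, 0.1833]
eef_rot: [3.141, -0.003, -0.106]
force: [8.6, -5.5, 0.5]
grip_width: 0.0215
grip_force: 20.0
```

Emit:
jog_arm(
  motion=[
    [0.001,-0.011,0,0,0,0.092,-1],
    [0,-0.01,0,0,0,0.091,-1],
    [0,-0.01,0,0,0,0.092,-1],
    [0.001,-0.01,0,0,0,0.091,-1],
    [0,-0.01,0,0,0,0.092,-1],
  ],
)

```text
time_s: 17.8
ee_pos: [0.5276, 0.1658, 0.1832]
eef_rot: [-3.141, -0.005, -0.565]
force: [14.1, -15.0, -0.5]
grip_width: 0.0218
grip_force: 20.0
```

Emit:
jog_arm(
  motion=[
    [0,0,0,0,0,0,0.1],
    [0,0,0,0,0,0,0.1],
    [0,0,0,0,0,0,0.1],
  ],
)

```text
time_s: 18.1
ee_pos: [0.5257, 0.1668, 0.1824]
eef_rot: [3.142, 0.0, -0.559]
force: [0.1, 0.3, 0.1]
grip_width: 0.0423
grip_force: 0.0
```

Emit:
jog_arm(
  motion=[
    [0,0,-0.03,0,0,0,0.1],
    [0,0,-0.04,0,0,0,0.1],
    [0,0,0,0,0,0,0.1],
  ],
)

```text
time_s: 18.4
ee_pos: [0.5271, 0.1672, 0.2576]
eef_rot: [-3.136, -0.005, -0.559]
force: [0.6, 0.4, -0.2]
grip_width: 0.052
grip_force: 0.0
```

```bash
sed -i 's/^P=.*/P=[.6205,.106,1.66]/' plan.py; python3 - <<'E'
from plan import *
o=ctrl.get_obs(); print(o['ee_pos'],o['eef_rot'],o['force'],o['grip_width'],ang(o['ee_pos']))
plan([(.45,.40,.255,o['eef_rot'][2],6)],.1)
E
```

```text
[0.52714386 0.16717868 0.25764703] [-3.13584639 -0.00538222 -0.5594717 ] [ 0.56772053  0.40471302 -0.24623921] 0.0519779839434859 (np.float64(0.6693136674755202), np.float64(0.11161630605053639))
[[-0.031,-0.026,0.0,-0.001,-0.001,0.0,0.1],[-0.032,-0.026,0.001,-0.001,-0.001,0.0,0.1],[-0.031,-0.026,0.0,-0.001,-0.001,0.0,0.1],[-0.032,-0.026,0.001,-0.001,-0.001,0.0,0.1],[-0.031,-0.026,0.0,-0.001,-0.001,0.0,0.1]]
[[-0.032,-0.026,0.001,-0.001,0.0,0.0,0.1]]
end [0.4498 0.3997 0.2546] [ 3.141 -0.    -0.559]
```

Emit:
jog_arm(
  motion=[
    [-0.031,-0.026,0,0,0,0,0.1],
    [-0.032,-0.026,0,0,0,0,0.1],
    [-0.031,-0.026,0,0,0,0,0.1],
    [-0.032,-0.026,0,0,0,0,0.1],
    [-0.031,-0.026,0,0,0,0,0.1],
  ],
)

```text
time_s: 18.9
ee_pos: [0.4794, 0.3198, 0.2518]
eef_rot: [-3.116, 0.036, -0.484]
force: [0.2, 0.4, 0.2]
grip_width: 0.0517
grip_force: 0.0
```

Emit:
jog_arm(
  motion=[
    [-0.032,-0.026,0,0,0,0,0.1],
  ],
)

```text
time_s: 19.0
ee_pos: [0.4723, 0.3416, 0.2521]
eef_rot: [-3.105, 0.049, -0.454]
force: [-0.4, 1.1, -0.6]
grip_width: 0.0519
grip_force: 0.0
```

```bash
python3 - <<'E'
from plan import *
im=ctrl.camera('top'); x0,y0,w,h,s=190,155,50,60,10
c=cv2.resize(im[y0:y0+h,x0:x0+w,::-1],None,fx=s,fy=s,interpolation=cv2.INTER_CUBIC)
# predicted dot circle, ticks every 0.2 rad
for a in np.arange(0,2.6,.2):
    u=(proj('top',[*fr(P,.030*np.sin(a),.030*np.cos(a)),.15])[0]-[x0,y0]+.5)*s-.5; cv2.circle(c,tuple(u.astype(int)),2,(255,255,0),-1)
cv2.imwrite('pics/o6.png',c)
g=im.astype(int); R,G,B=g[...,0],g[...,1],g[...,2]; m=(R-np.maximum(G,B)>50); m[:155]=0;m[215:]=0;m[:,:190]=0;m[:,240:]=0
n,l,st,ce=cv2.connectedComponentsWithStats(m.astype(np.uint8))
for i in range(1,n): print(st[i].tolist(),ce[i].round(2),ang(ray('top',ce[i],.15)),ang(ray('top',ce[i],.221)))
E
```

```text
[208, 175, 2, 2, 3] [208.33 175.33] (np.float64(1.3598319736216558), np.float64(0.022575159070322058)) (np.float64(0.6045506554032034), np.float64(0.02504658435458501))
[190, 198, 4, 9, 28] [191.32 201.75] (np.float64(0.7563603264698658), np.float64(0.10995802725916479)) (np.float64(0.6142353675057219), np.float64(0.1111216554774295))
```

View pics/o6.png

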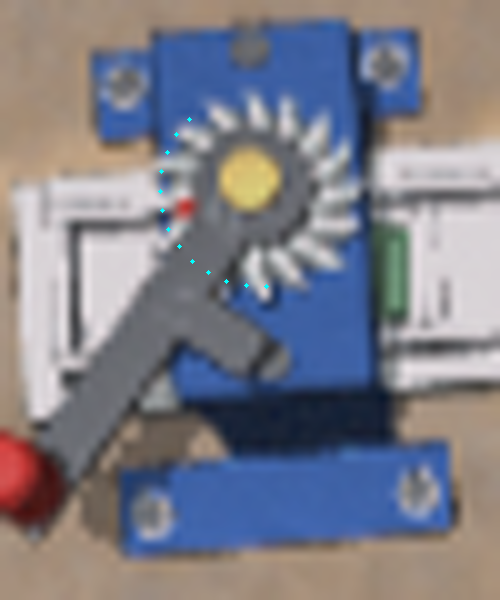

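The crop puts the red dot at (185,208), which gives a screw angle of about 1.34. The lever is at about 0.65, and the tray is home with the bar visible under the bridge. The screw needs about +0.86 rad more: 3 teeth (1.178) back, then stopping 0.32 short of the present lever angle.

```bash
sed -i 's/\.08-a,1/.18-a,1/; s/r=.111)/r=.1105)/' plan.py; python3 - <<'E'
from plan import *
print(ang((.5276,.1658)),ang((.5257,.1668)))
plan([(.5265,.1662,.255,-.47,6),(.5265,.1662,.183,-.47,3)],.1)
E
```

```text
(np.float64(0.6611393691953447), np.float64(0.11048280409185865)) (np.float64(0.6594741453343996), np.float64(0.11262184512784375))
[[0.021,0.023,-0.002,-0.006,0.008,0.003,0.1],[0.021,0.022,-0.002,-0.006,0.008,0.003,0.1],[0.021,0.023,-0.002,-0.006,0.009,0.003,0.1],[0.022,0.022,-0.002,-0.006,0.008,0.003,0.1],[0.022,0.022,-0.001,-0.006,0.009,0.003,0.1]]
[[0.021,0.023,-0.001,-0.007,0.008,0.003,0.1],[0.0,0.0,0.024,0.0,0.0,0.0,0.1],[0.0,0.0,0.024,0.0,0.0,0.0,0.1],[0.0,0.0,0.024,0.0,0.0,0.0,0.1]]
end [0.5263 0.1659 0.1834] [ 3.141  0.    -0.47 ]
```

Emit:
jog_arm(
  motion=[
    [0.021,0.023,-0.002,-0.006,0.008,0.003,0.1],
    [0.021,0.022,-0.002,-0.006,0.008,0.003,0.1],
    [0.021,0.023,-0.002,-0.006,0.009,0.003,0.1],
    [0.022,0.022,-0.002,-0.006,0.008,0.003,0.1],
    [0.022,0.022,-0.001,-0.006,0.009,0.003,0.1],
  ],
)

```text
time_s: 19.55
ee_pos: [0.5187, 0.191, 0.2554]
eef_rot: [-3.137, 0.006, -0.472]
force: [0.4, -0.1, -0.9]
grip_width: 0.0514
grip_force: 0.0
```

Emit:
jog_arm(
  motion=[
    [0.021,0.023,-0.001,-0.007,0.008,0.003,0.1],
    [0,0,0,0,0,0,0.1],
    [0,0,0,0,0,0,0.1],
  ],
)

```text
time_s: 19.85
ee_pos: [0.5268, 0.1621, 0.2561]
eef_rot: [3.14, -0.002, -0.476]
force: [0.2, 0.1, -0.1]
grip_width: 0.052
grip_force: 0.0
```

```bash
python3 - <<'E'
from plan import *
plan([(.5265,.1662,.183,-.47,4)],.1)
E
```

```text
[[-0.001,-0.001,0.018,0.0,0.0,-0.002,0.1],[0.0,-0.001,0.018,0.0,-0.001,-0.001,0.1],[-0.001,-0.001,0.019,0.001,0.0,-0.002,0.1],[0.0,-0.001,0.018,0.0,-0.001,-0.001,0.1]]
end [0.5269 0.1665 0.1831] [ 3.141  0.    -0.47 ]
```

Emit:
jog_arm(
  motion=[
    [-0.001,-0.001,0.018,0,0,-0.002,0.1],
    [0,-0.001,0.018,0,0,-0.002,0.1],
    [-0.001,-0.001,0.019,0,0,-0.002,0.1],
    [0,-0.001,0.018,0,0,0,0.1],
    [0,0,0,0,0,0,0.1],
  ],
)

```text
time_s: 20.35
ee_pos: [0.5257, 0.1676, 0.181]
eef_rot: [3.138, 0.001, -0.468]
force: [-0.9, 0.2, -0.2]
grip_width: 0.0518
grip_force: 0.0
```

Emit:
jog_arm(
  motion=[
    [0,0,0,0,0,0,-1],
    [0,0,0,0,0,0,-1],
    [0,0,0,0,0,0,-1],
    [0,0,0,0,0,0,-1],
    [0,0,0,0,0,0,-1],
  ],
  squeeze=15,
)

```text
time_s: 20.85
ee_pos: [0.5271, 0.1668, 0.1839]
eef_rot: [3.141, -0.003, -0.469]
force: [-1.7, -1.3, 3.3]
grip_width: 0.0215
grip_force: 15.0
```

```bash
python3 - <<'E'
from plan import *
arc(.66-1.178-.07,13)
E
```

```text
a0 0.6663916309261693 0.11141428803473032
[[0.0,0.011,0.001,0.001,-0.003,-0.079,-1.0],[0.0,0.01,0.0,0.0,0.0,-0.097,-1.0],[-0.001,0.011,0.0,0.0,0.0,-0.096,-1.0],[0.0,0.011,0.0,0.0,0.0,-0.097,-1.0],[-0.001,0.01,0.0,0.0,0.0,-0.096,-1.0]]
[[0.0,0.011,0.0,0.0,0.0,-0.097,-1.0],[0.0,0.011,0.0,0.0,0.0,-0.096,-1.0],[-0.001,0.01,0.0,0.0,0.0,-0.097,-1.0],[0.0,0.011,0.0,0.0,0.0,-0.096,-1.0],[-0.001,0.011,0.0,0.0,0.0,-0.097,-1.0]]
[[0.0,0.01,0.0,0.0,0.0,-0.096,-1.0],[-0.001,0.011,0.0,0.0,0.0,-0.097,-1.0],[0.0,0.011,0.0,0.0,0.0,-0.096,-1.0]]
end [0.5348 0.0365 0.1829] [-3.141  0.     0.768]
```

Emit:
jog_arm(
  motion=[
    [0,0.011,0.001,0,0,-0.079,-1],
    [0,0.01,0,0,0,-0.097,-1],
    [-0.001,0.011,0,0,0,-0.096,-1],
    [0,0.011,0,0,0,-0.097,-1],
    [-0.001,0.01,0,0,0,-0.096,-1],
  ],
)

```text
time_s: 21.35
ee_pos: [0.5095, 0.1173, 0.1838]
eef_rot: [3.141, -0.001, 0.001]
force: [-4.9, 2.7, 11.1]
grip_width: 0.0217
grip_force: 15.0
```

Emit:
jog_arm(
  motion=[
    [0,0.011,0,0,0,-0.097,-1],
    [0,0.011,0,0,0,-0.096,-1],
    [-0.001,0.01,0,0,0,-0.097,-1],
    [0,0.011,0,0,0,-0.096,-1],
    [-0.001,0.011,0,0,0,-0.097,-1],
  ],
)

```text
time_s: 21.85
ee_pos: [0.5179, 0.0634, 0.1838]
eef_rot: [3.139, -0.0, 0.483]
force: [-2.8, 1.8, 9.3]
grip_width: 0.0219
grip_force: 15.0
```

Emit:
jog_arm(
  motion=[
    [0,0.01,0,0,0,-0.096,-1],
    [-0.001,0.011,0,0,0,-0.097,-1],
    [0,0.011,0,0,0,-0.096,-1],
    [0,0,0,0,0,0,-1],
  ],
)

```text
time_s: 22.25
ee_pos: [0.5353, 0.0355, 0.1837]
eef_rot: [3.138, 0.0, 0.771]
force: [-5.2, -2.8, 11.3]
grip_width: 0.0214
grip_force: 15.0
```

```bash
python3 - <<'E'
from plan import *
arc(.66-.32,10)
E
```

```text
a0 -0.6022676272656213 0.11063005412358902
[[0.001,-0.01,0.001,0.004,0.0,0.083,-1.0],[0.002,-0.011,0.0,0.0,0.0,0.094,-1.0],[0.001,-0.01,0.0,0.0,0.0,0.094,-1.0],[0.002,-0.01,0.0,0.0,0.0,0.094,-1.0],[0.001,-0.011,0.0,0.0,0.0,0.094,-1.0]]
[[0.002,-0.01,0.0,0.0,0.0,0.095,-1.0],[0.001,-0.01,0.0,0.0,0.0,0.094,-1.0],[0.001,-0.01,0.0,0.0,0.0,0.094,-1.0],[0.002,-0.011,0.0,0.0,0.0,0.094,-1.0],[0.001,-0.01,0.0,0.0,0.0,0.095,-1.0]]
end [0.5132 0.1333 0.1827] [-3.141  0.    -0.16 ]
```

Emit:
jog_arm(
  motion=[
    [0.001,-0.01,0,0,0,0.083,-1],
    [0.002,-0.011,0,0,0,0.094,-1],
    [0.001,-0.01,0,0,0,0.094,-1],
    [0.002,-0.01,0,0,0,0.094,-1],
    [0.001,-0.011,0,0,0,0.094,-1],
  ],
  squeeze=20,
)

```text
time_s: 22.75
ee_pos: [0.5117, 0.0828, 0.1837]
eef_rot: [3.138, -0.001, 0.304]
force: [-1.3, -5.7, 9.2]
grip_width: 0.0217
grip_force: 20.0
```

Emit:
jog_arm(
  motion=[
    [0.002,-0.01,0,0,0,0.095,-1],
    [0.001,-0.01,0,0,0,0.094,-1],
    [0.001,-0.01,0,0,0,0.094,-1],
    [0.002,-0.011,0,0,0,0.094,-1],
    [0.001,-0.01,0,0,0,0.095,-1],
  ],
)

```text
time_s: 23.25
ee_pos: [0.5129, 0.1344, 0.1837]
eef_rot: [3.139, -0.002, -0.167]
force: [-2.4, -6.2, 10.6]
grip_width: 0.021
grip_force: 20.0
```

Emit:
jog_arm(
  motion=[
    [0,0,0,0,0,0,-1],
    [0,0,0,0,0,0,-1],
  ],
)

```text
time_s: 23.45
ee_pos: [0.513, 0.1346, 0.1837]
eef_rot: [3.14, -0.003, -0.163]
force: [-5.9, -1.7, 11.8]
grip_width: 0.0213
grip_force: 20.0
```

```bash
python3 - <<'E'
from plan import *
o=ctrl.get_obs(); print(ang(o['ee_pos']),o['force'])
E
```

```text
(np.float64(0.3489232244084732), np.float64(0.11126036129608648)) [-5.8580845  -1.67856671 11.82937013]
```

Emit:
jog_arm(
  motion=[
    [0,0,0,0,0,0,0.1],
    [0,0,0,0,0,0,0.1],
    [0,0,0,0,0,0,0.1],
  ],
)

```text
time_s: 23.75
ee_pos: [0.5128, 0.1345, 0.1823]
eef_rot: [3.14, -0.001, -0.163]
force: [0.9, -0.1, 0.3]
grip_width: 0.042
grip_force: 0.0
```

Emit:
jog_arm(
  motion=[
    [0,0,-0.03,0,0,0,0.1],
    [0,0,-0.04,0,0,0,0.1],
    [0,0,-0.01,0,0,0,0.1],
  ],
)

```text
time_s: 24.05
ee_pos: [0.5137, 0.1349, 0.2663]
eef_rot: [3.142, -0.007, -0.163]
force: [-0.6, -0.1, 0.5]
grip_width: 0.0519
grip_force: 0.0
```

```bash
python3 - <<'E'
from plan import *
plan([(.45,.38,.262,.3,6)],.1)
E
```

```text
[[-0.017,-0.039,0.001,0.0,-0.001,-0.077,0.1],[-0.014,-0.04,0.001,0.0,-0.001,-0.077,0.1],[-0.011,-0.041,0.0,0.0,-0.001,-0.077,0.1],[-0.008,-0.041,0.001,0.001,-0.001,-0.077,0.1],[-0.005,-0.042,0.0,0.0,-0.001,-0.078,0.1]]
[[-0.001,-0.042,0.001,0.001,-0.001,-0.077,0.1]]
end [0.4501 0.3802 0.2619] [-3.141 -0.     0.3  ]
```

Emit:
jog_arm(
  motion=[
    [-0.017,-0.039,0,0,0,-0.077,0.1],
    [-0.014,-0.04,0,0,0,-0.077,0.1],
    [-0.011,-0.041,0,0,0,-0.077,0.1],
    [-0.008,-0.041,0,0,0,-0.077,0.1],
    [-0.005,-0.042,0,0,0,-0.078,0.1],
  ],
)

```text
time_s: 24.55
ee_pos: [0.4586, 0.3407, 0.2612]
eef_rot: [3.139, 0.0, 0.226]
force: [-0.0, 0.3, 0.8]
grip_width: 0.0518
grip_force: 0.0
```

Emit:
jog_arm(
  motion=[
    [-0.001,-0.042,0,0,0,-0.077,0.1],
    [0,0,0,0,0,0,0.1],
  ],
)

```text
time_s: 24.75
ee_pos: [0.4473, 0.3836, 0.2605]
eef_rot: [3.139, 0.001, 0.307]
force: [0.5, -1.1, -0.1]
grip_width: 0.0517
grip_force: 0.0
```

```bash
python3 - <<'E'
from plan import *
out=np.zeros((560,800,3),np.uint8)
im=ctrl.camera('top'); sd=ctrl.camera('side')
for a,(x0,y0,w,h),s,X in ((im,(188,155,56,56),8,0),(sd,(255,158,34,56),10,455)):
    c=cv2.resize(a[y0:y0+h,x0:x0+w,::-1],None,fx=s,fy=s,interpolation=cv2.INTER_CUBIC); out[:c.shape[0],X:X+c.shape[1]]=c
cv2.imwrite('pics/o7.png',out)
g=im.astype(int); R,G,B=g[...,0],g[...,1],g[...,2]; m=(R-np.maximum(G,B)>50); m[:155]=0;m[215:]=0;m[:,:188]=0;m[:,240:]=0
n,l,st,ce=cv2.connectedComponentsWithStats(m.astype(np.uint8))
for i in range(1,n): print(st[i].tolist(),ce[i].round(2),ang(ray('top',ce[i],.15)),ang(ray('top',ce[i],.215)))
print('rod/pad heights in side crop:',[(z,((proj('side',[*P[:2],z])[0]-[255,158]+.5)*10-.5).round()) for z in (.02,.03,.04,.05,.06)])
E
```

```text
[209, 169, 2, 2, 3] [209.33 169.33] (np.float64(2.1988727770370655), np.float64(0.02252568574615766)) (np.float64(1.3608610226445217), np.float64(0.011540515957497546))
[198, 204, 8, 8, 48] [201.44 207.04] (np.float64(0.4464476688927885), np.float64(0.10820080124596038)) (np.float64(0.3431647566619096), np.float64(0.11302170282593926))
rod/pad heights in side crop: [(0.02, array([172., 393.])), (0.03, array([172., 371.])), (0.04, array([172., 350.])), (0.05, array([172., 328.])), (0.06, array([172., 306.]))]
```

View pics/o7.png

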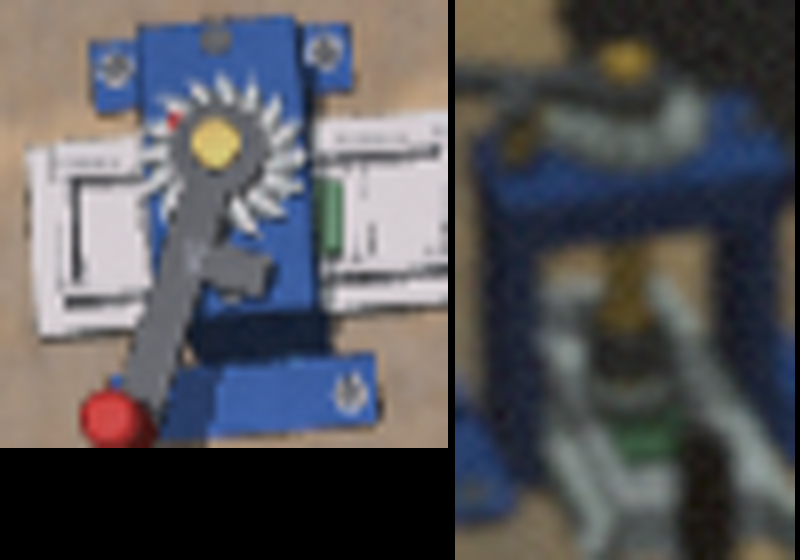

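In the last picture the red dot is at (173,118), so the screw is at about 2.2 rad and the pad is squeezed by about 6 mm. The ram is down on the green bar at (645,400), the tray front is at the stop at left, and the robot is clear of everything.

```bash
python3 -c "
from station import ctrl
print(ctrl.hand_in())"
```

```text
the job is handed in; nothing more can be done
None
```

The job is handed in: the tray is home against the end stop, and the pad presses the bar with about 6 mm of its 12 mm spring travel used, estimated from the wheel's red dot (screw about 2.2 rad). The hand-in gave no verdict.

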